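# Find the hidden transit-lock slot of a plate reader by feel and pin it

## Robot

A 6-joint arm with a two-finger parallel gripper is mounted at the origin on a cart in front of the work surface, level with it; the furniture and walls round the work are solid. World frame = base frame: x ahead of the robot, y to its left, z up, the work surface at z = 0. Lengths are in mm, angles in rad, forces in N, time in s.
With the tool pointing down it reaches from about 300 to 775 mm from the base axis. Payload 14.6 kg.
Tool frame: the origin (TCP) lies midway between the tips of the shut fingers; the grasp point (between the pads) lies 19 mm behind it (manip.grip_point_offset is the distance from the TCP to the grasp point, in mm); x points along the fingers, z is the direction in which the jaws open and shut, and the axes are right-handed (so a half turn about x gives the same grasp; the last joint's range is limited). The gripper opens to 94 mm and grips with 3 to 60 N. Pads are 16 mm wide; open, the fingers measure 119 mm over their backs; the gripper's body (75 mm by 177 mm) begins 78 mm behind the grasp point.
Start: joints at [-1.231, 0.3, 1.521, -0, 1.321, -0.067], TCP at [217.612, -505.108, 205.446] pointing down, gripper open.
Joint ranges: [-3.03, 3.03], [-0.79, 2.21], [0.23, 2.52], [-1.04, 4.18], [0, 3.07], [-2.55, 2.55]. Speed limits (rad/s): [2.22, 2.22, 2.57, 3.14, 3.14, 3.14].

## Interface

Orientations are given as [roll, pitch, yaw] about the fixed x, y, z axes, in that order (R = Rz(yaw) Ry(pitch) Rx(roll)).
In Python, from cell import manip, camera, calibration, order gives the robot as it stands.
- The arm moves only by the tool jog_arm, never from a script. Its arguments are lists of equal length, an entry for each row: "turn": the turn, a rotation vector about the tool's x, y, z in degrees, a list of three; "dp": the shift along the tool's x, y, z in cm, a list of three; "gripper": the closure, from 0 (fully open) to 1 (shut). In form: {"turn": [[ax, ay, az], ...], "dp": [[tx, ty, tz], ...], "gripper": [gripper, ...]}. A call has 1 to 8 rows; each row shifts and turns the pose as measured when the row begins, along the tool's axes as they then stand; what a row does not reach is not made up. A row lasts 1/8 s, in which the tool goes at most 62.5 mm and 10.7 degrees, less where a joint would pass 70% of its speed; a pose out of reach is approached as far as the arm can. A call is refused whole if a number of a shift passes 6.25 or a number of a turn 10.7, either way. A call with a gripper value outside its range is refused whole. The fingers move at their own pace and stop on an object; "grip_force" is the grip in N (left out, the last holds). Time passes only in rows, so rows that do not move let the fingers close. It gives the time, the measured TCP pose, the force and the opening at its end, in the units of the state.
- manip.read_state(): the state, without advancing time (a new reading comes with each control period).
- camera(name): name is "scene" or "top" or "wrist"; returns (picture, depth): 400x640x3 uint8, red, green, blue; 400x640 float32, mm along the optical axis (not along the pixel's ray), 0 where there is no reading.
- calibration(name): a dict with "K" (3x3 intrinsics, pixels), "world_from_camera" (4x4, takes a point from camera to world coordinates). Camera axes: x right, y down, z forward; pixel columns grow to the right and rows downward; lengths in mm; the calibration is good to about 2 mm. A picture is of the moment at which its call begins: read the wrist's pose just before it. calibration takes no time and is no camera call; for the wrist camera it gives the pose at the moment of the call.
- order.sign_off(): hands the job in, once; it reports no verdict.
The state is a dict: "clock": time; "joints": joint angles; "qd": joint speeds; "effort": joint torques, N m; "eef_pos": TCP position; "eef_rot": TCP orientation; "wrist_force": force on the tool from outside, world axes, zero at the start; "moment": the same for the moment, N m; "finger_gap": finger opening in mm.
Only numpy, scipy, OpenCV 4.12 (cv2) and the standard library are available. Lean on these libraries where they do the work, as an engineer would, in place of code of your own. Each camera call takes 0.05 s, during which the arm holds its last target.

## Task

The plate reader is about to be carried to another room, so lock its inner carriage: pick up the transit pin, reach its rod into the recess in the reader's front and feel gently along the hidden rear face for the slot. Push the pin fully home in the slot and let go of it, never forcing it and leaving the other things on the bench where they are.

Things in the scene. Friction and masses are not known exactly. Their poses are not given: they have to be found in the camera images.
- reader: Low white plate reader, 150 (x) x 240 (y) x 108 (z) mm, on the worktop, cannot be shifted. Origin: centre of its underside; z up; its front looks along its own -x. Inside is a lock block on a carriage, rubber-mounted: pressed in +x it gives at 0.8 N per mm to a stop at 8 mm, then springs back. Sideways about 10 N drags it along. More than 20 N from the pin harms it.
- recess_mouth (a point): Centre of the mouth of the recess in the reader's front; axes as the reader, x points into it. The recess is 90 mm wide (y), 22 high (42 to 64 above the worktop) and 50 deep. Nothing in it but the flat rear face, out of sight, which is the front of the lock block.
- recess_face (a point): Mid-width of the hidden rear face (not of the slot), 50 mm over the worktop: the slot's mid height. Fixed in the housing, axes as the reader. The one slot in the face is 12.5 wide (y), 16 high (bottom level with the recess floor), 30 deep, closed behind; its middle lies anywhere from y = -26 to 26, unmeasured. Fully home, the pin's tip is 30 further in (+x).
- transit_pin: Loose lock pin, about 140 g, lying on the worktop, z up. Black flat-sided handle 64 (x) x 20 (y) x 34 (z) mm; origin: centre of the handle's underside, near the mass centre. A level steel rod of 10 diameter stands 110 out of its front (+x), axis 17 over the underside, last 6 mm tapered to 6 diameter. A wire eye reaches to x = -42. Let go when seated it droops a few degrees: fine.
- pin_tip (a point): Centre of the free end of the pin's rod, 142 mm ahead (+x) of the pin's origin and 17 above the handle's underside; axes as the pin.
- tube_rack: Bystander: blue wire tube rack, 238 x 108 x 62 mm; origin at the centre of its underside.
- timer: Bystander: small flat bench timer, 66 x 72 x 16 mm; origin at the centre of its underside.
- petri_dish: Bystander: covered dish of 90 diameter, 15 mm high; origin at the centre of its underside.
Not all that is in view belongs to the job. There is more than one size of the transit_pin; the one meant has the size given above.

How it is judged (in metres and radians):
On the way, in this order (a step that is already met when the one before it is completed fails the run):
1. the pin is lifted off the worktop (height (world z) of transit_pin above 0.02 m), for 0.1 s.
2. the rod's tip is in the recess at the hidden face (x of pin_tip in the frame of recess_face above -0.01 m and y of pin_tip in the frame of recess_face between -0.045 and 0.045 m and z of pin_tip in the frame of recess_face between -0.012 and 0.016 m), for 0.1 s.
At the end, for the whole second after the job is handed in: the pin sits in the slot with its tip 24 to 34 mm behind the recess's rear face (bottom of the slot: 30), its rod within 0.2 rad of the reader's x axis, at rest and let go (x of pin_tip in the frame of recess_face between 0.024 and 0.034 m and y of pin_tip in the frame of recess_face between -0.036 and 0.036 m and z of pin_tip in the frame of recess_face between -0.012 and 0.012 m and angle between the x axis of transit_pin and the x axis of reader, either way round below 0.2 rad and linear speed of transit_pin below 0.02 m/s); the robot touches nothing.
It fails at once if the held pin presses on the reader with more than 20 N (contact force between transit_pin and reader above 20 N and contact force between the fingers and transit_pin above 1 N).
It fails at once if a bystander is moved by more than 20 mm (distance of any of tube_rack, timer, petri_dish from where it was at the start of the episode above 0.02 m).
It also fails if it takes over 67 s, if anything falls off the work surface, if the arm or the gripper's body presses on something with over 40 N, if the wrist force passes 120 N, or if a joint passes its speed limit or range.

## Working session

There is one attempt and no reset: what is moved stays moved. The work goes in short steps, Python scripts to look and compute and a tool call to move; the robot and the scene stay as the last step left them, time stands still between calls to the robot, and variables do not carry over. Pictures are saved under pics/ and viewed, and the job is handed in when it is done.

Besides the shell and the picture viewer there is one more tool, called after "Request:" as name(argument=value, ...), one argument or row to a line, values as JSON. jog_arm: Moves the arm, as the interface text tells. Its arguments: {"type":"object","properties":{"turn":{"type":"array","items":{"type":"array","items":{"type":"number"}}},"dp":{"type":"array","items":{"type":"array","items":{"type":"number"}}},"gripper":{"type":"array","items":{"type":"number"}},"grip_force":{"type":"number"}},"required":["turn","dp","gripper"]}

```bash
ls; mkdir -p pics; python3 - <<'E'
from cell import manip,camera,calibration
import cv2,numpy as np
print(manip.read_state(), manip.grip_point_offset)
for n in ["scene","top","wrist"]:
    c=calibration(n); p,d=camera(n)
    cv2.imwrite(f"pics/{n}0.png",p[:,:,::-1]); np.savez(f"pics/{n}0.npz",p=p,d=d,K=c["K"],T=c["world_from_camera"])
    print(n,np.round(c["K"],1).tolist(),np.round(c["world_from_camera"],3).tolist())
E
```

```text
pics
{'clock': 0.0, 'joints': array([-1.23059388e+00,  3.00463703e-01,  1.52157440e+00, -5.01896160e-05,
        1.32065062e+00, -6.65849917e-02]), 'qd': array([-3.75254976e-04,  9.49285080e-07,  2.26556711e-03, -1.17440754e-03,
       -9.13219062e-04, -1.27543762e-03]), 'effort': array([-3.93459632e-04, -5.31806946e+01, -3.52746499e+01,  7.08376430e-02,
        2.43258476e-02, -9.62651211e-05]), 'eef_pos': array([ 217.52344171, -504.88716598,  204.89320001]), 'eef_rot': array([3.1193314 , 1.56969918, 1.95533496]), 'wrist_force': array([ 0.76289942, -0.14978488,  0.07686493]), 'moment': array([-0.002505  , -0.00089812,  0.03488048]), 'finger_gap': 93.95486213582515} 18.8
scene [[440.6, 0.0, 316.3], [0.0, 440.6, 195.2], [0.0, 0.0, 1.0]] [[0.888, -0.191, 0.419, -144.962], [-0.46, -0.416, 0.785, -1402.217], [0.024, -0.889, -0.457, 833.695], [0.0, 0.0, 0.0, 1.0]]
top [[393.4, 0.0, 323.9], [0.0, 393.4, 195.4], [0.0, 0.0, 1.0]] [[0.019, -0.997, 0.073, 504.423], [-1.0, -0.02, -0.02, -79.08], [0.021, -0.073, -0.997, 1218.815], [0.0, 0.0, 0.0, 1.0]]
wrist [[333.4, 0.0, 322.4], [0.0, 333.4, 198.9], [0.0, 0.0, 1.0]] [[0.395, -0.88, -0.264, 293.661], [-0.919, -0.378, -0.112, -470.928], [-0.001, 0.287, -0.958, 383.933], [0.0, 0.0, 0.0, 1.0]]
```

View pics/scene0.png

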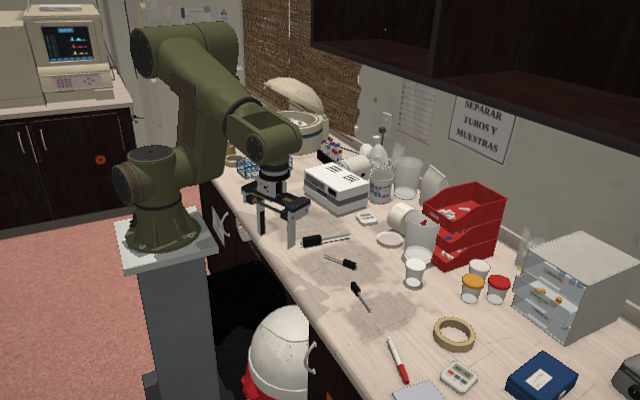

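View pics/top0.png

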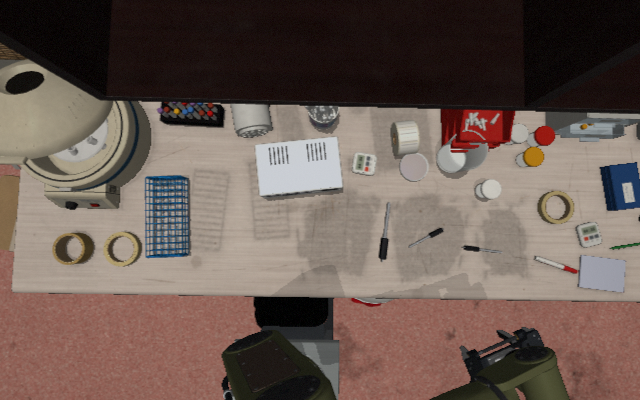

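View pics/wrist0.png

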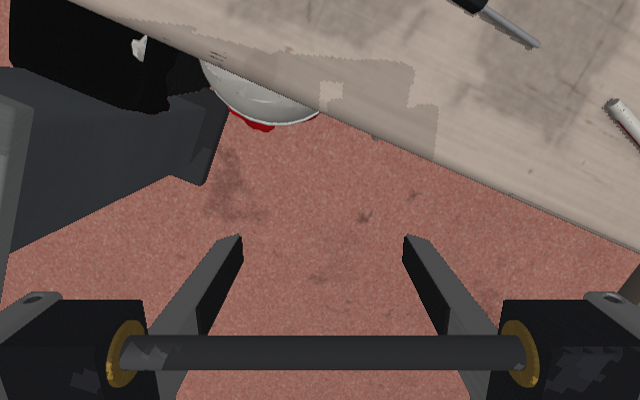

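The top view shows the reader at about (300,166), its front facing down in the image. There are three pin-like objects: a large one at (384,235), and smaller ones at (428,237) and (480,250). Next I'll enlarge and measure.

```bash
cat > h.py <<'E'
import numpy as np,cv2
def load(n):
    z=np.load(f"pics/{n}.npz"); return z["p"],z["d"],z["K"],z["T"]
def onz(K,T,u,v,z):
    r=T[:3,:3]@np.linalg.solve(K,[u,v,1.]); t=T[:3,3]; return t+r*(z-t[2])/r[2]
def pt(K,T,d,u,v):
    dd=d[int(round(v)),int(round(u))]; return T[:3,:3]@(np.linalg.solve(K,[u,v,1.])*dd)+T[:3,3]
def crop(n,x0,y0,w,h,s,out):
    p=load(n)[0][y0:y0+h,x0:x0+w,::-1]
    cv2.imwrite(out,cv2.resize(p,None,fx=s,fy=s,interpolation=cv2.INTER_CUBIC))
E
python3 - <<'E'
from h import *
crop("top0",345,190,160,80,5,"pics/c1.png")
crop("top0",240,125,150,85,5,"pics/c2.png")
crop("scene0",290,150,120,130,4,"pics/c3.png")
p,d,K,T=load("top0")
for u,v in [(300,250),(330,220),(300,150),(280,180),(384,255),(363,163)]:
    print(u,v,np.round(pt(K,T,d,u,v),1))
E
```

```text
300 250 [424.2 -33.2  -2. ]
330 220 [ 518.1 -123.8    1.2]
300 150 [714.3 -30.8 108.8]
280 180 [627.6  24.1 105.1]
384 255 [ 416.  -286.5   33. ]
363 163 [ 695.7 -222.2   16. ]
```

View pics/c1.png

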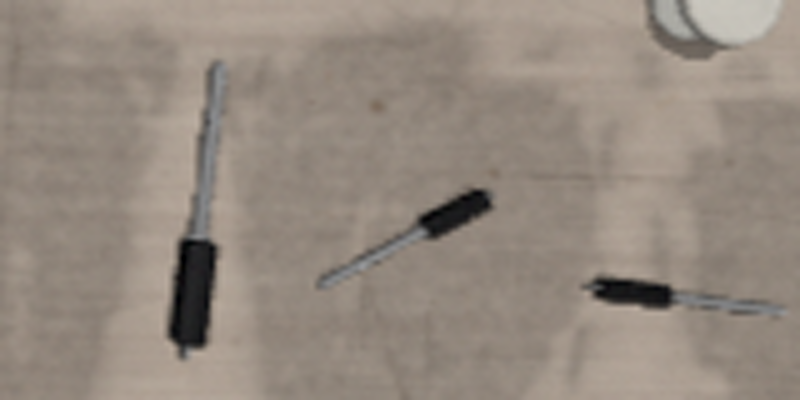

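View pics/c2.png

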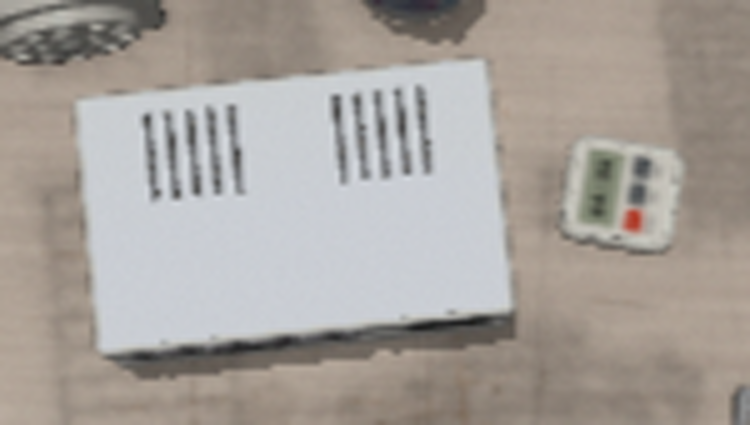

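View pics/c3.png

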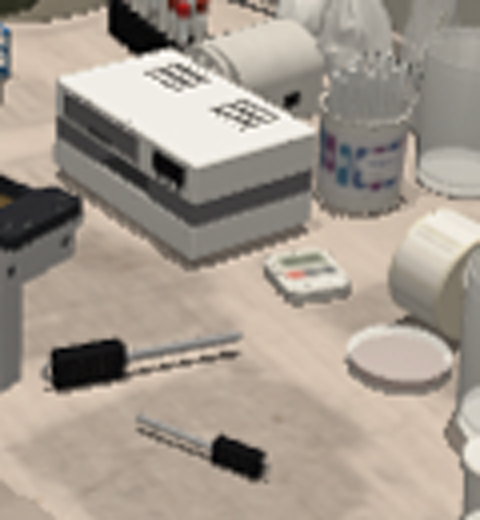

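```bash
python3 - <<'E'
from h import *
p,d,K,T=load("top0")
c=[(255.6,145),(337.2,137),(342.6,187.4),(260,195.4)]
C=np.array([onz(K,T,u,v,108) for u,v in c]);print(np.round(C,1)); print(C.mean(0))
f=lambda a,b:np.degrees(np.arctan2(*(a-b)[[1,0]]))
print("yaw",f(C[0],C[3]),f(C[1],C[2]),f(C[0],C[1])-90,f(C[3],C[2])-90,[np.linalg.norm(C[i]-C[(i+1)%4]) for i in range(4)])
g=lambda x,y,z:onz(K,T,345+x/5,190+y/5,z)
P=np.array([g(182,240,34),g(215,241,34),g(205,347,34),g(171,343,34)]);print(np.round(P,1),P.mean(0),[np.linalg.norm(P[i]-P[(i+1)%4]) for i in range(4)])
tip=g(219,63,17);print(tip,"pin yaw",f(tip,P.mean(0)),np.linalg.norm((tip-P.mean(0))[:2]))
# other pins
for a,b,z in [((490,192),(320,285),12),((590,288),(783,313),12)]: print(np.linalg.norm(g(*a,z)-g(*b,z)))
print(np.linalg.norm(P[2:].mean(0)-tip))
E
```

```text
[[ 726.    95.8  108. ]
 [ 754.6 -136.3  108. ]
 [ 609.9 -154.1  108. ]
 [ 582.4   78.9  108. ]]
[668.20827977 -28.90233853 108.        ]
yaw 6.70997014522102 6.9810441327136115 7.019206082893177 6.738460679313704 [np.float64(233.92596524779304), np.float64(145.73994591074106), np.float64(234.6120997577526), np.float64(144.59244088582724)]
[[ 466.6 -278.1   34. ]
 [ 466.4 -298.1   34. ]
 [ 403.1 -292.5   34. ]
 [ 405.2 -272.    34. ]] [ 435.33150618 -285.18511354   34.        ] [np.float64(19.91650913968852), np.float64(63.51793984276125), np.float64(20.54953792407651), np.float64(61.786142358483936)]
[ 574.64485617 -302.92065003   17.        ] pin yaw -7.255115591188557 140.43773972047043
120.26787118015288
120.16832575668255
172.58842089641436
```

```bash
python3 - <<'E'
from h import *
p,d,K,T=load("scene0")
yaw=np.radians(6.87);c,s=np.cos(yaw),np.sin(yaw);o=np.array([668.2,-28.9,0])
R=np.array([[c,-s,0],[s,c,0],[0,0,1]])
Ti=np.linalg.inv(T)
def proj(q):
    q=R@np.array(q,float)+o; k=K@(Ti[:3,:3]@q+Ti[:3,3]); return k[:2]/k[2]
# y from +120 (left) to -120, z from 108 down
src=np.float32([proj([-75,y,z]) for y,z in [(120,108),(-120,108),(-120,0),(120,0)]])
print(src)
dst=np.float32([(0,0),(720,0),(720,324),(0,324)])
H=cv2.getPerspectiveTransform(src,dst)
w=cv2.warpPerspective(p[:,:,::-1].copy(),H,(760,330),flags=cv2.INTER_CUBIC)
cv2.imwrite("pics/front.png",w)
p,d,K,T=load("wrist0")
from cell import manip
from scipy.spatial.transform import Rotation as Ro
S=manip.read_state(); Rt=Ro.from_euler('xyz',S["eef_rot"]).as_matrix()
M=np.eye(4);M[:3,:3]=Rt;M[:3,3]=S["eef_pos"]
X=np.linalg.inv(M)@T; print(np.round(Rt,3),np.round(X,3).tolist()); np.save("tool_cam.npy",X)
E
```

```text
[[302.49966 168.29495]
 [337.64874 190.7709 ]
 [336.34174 216.18684]
 [302.2547  191.90503]]
[[-0.     0.918  0.396]
 [ 0.001  0.396 -0.918]
 [-1.     0.    -0.001]] [[0.0, -0.287, 0.958, -178.916], [-0.001, -0.958, -0.287, 83.393], [1.0, -0.001, -0.0, -1.265], [0.0, 0.0, 0.0, 1.0]]
```

View pics/front.png

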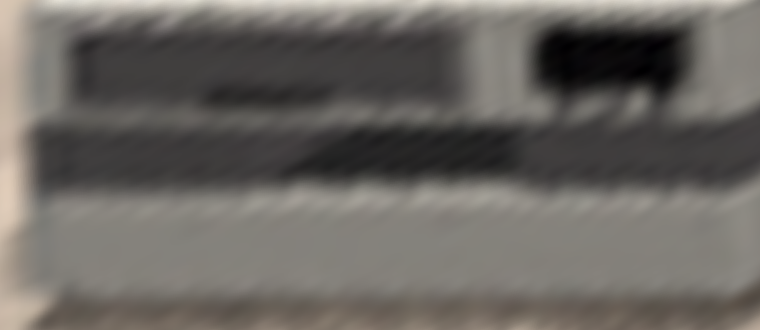

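The rectified front shows the recess as a darker stretch of the grey band, u≈290–520, roughly mid-width. The large pin's handle measures 64x20 mm, so it is the one meant. I'll move above it.

```bash
cat > plan.py <<'E'
import sys,numpy as np
from cell import manip
from scipy.spatial.transform import Rotation as Ro
def Rdown(yaw_deg):  # tool x down, tool y along yaw
    a=np.radians(yaw_deg); x=np.array([0,0,-1.]); y=np.array([np.cos(a),np.sin(a),0]); return Ro.from_matrix(np.c_[x,y,np.cross(x,y)])
def plan(target,yaw,n):
    S=manip.read_state(); R=Ro.from_euler('xyz',S["eef_rot"]); p=S["eef_pos"].copy()
    Rt=Rdown(yaw); rv=(R.inv()*Rt).as_rotvec(); 
    print("t",round(S["clock"],2),"tcp",np.round(p,1),"turn left deg",np.round(np.degrees(rv),2),"gap",round(S["finger_gap"],1),"F",np.round(S["wrist_force"],2))
    st=(np.array(target,float)-p)/n
    for i in range(n):
        print(np.round(np.degrees(rv)/n,2).tolist(),np.round(R.inv().apply(st)/10,2).tolist())
        R=R*Ro.from_rotvec(rv/n)
if __name__=="__main__":
    a=list(map(float,sys.argv[1:])); plan(a[:3],a[3],int(a[4]))
E
python3 plan.py 435 -285 130 -7.3 7
```

```text
t 0.15 tcp [ 217.5 -504.9  205. ] turn left deg [ 3.061e+01 -5.000e-02  1.000e-02] gap 94.6 F [ 0.62 -0.1  -0.23]
[4.37, -0.01, 0.0] [1.07, 4.1, -1.66]
[4.37, -0.01, 0.0] [1.07, 3.96, -1.96]
[4.37, -0.01, 0.0] [1.07, 3.8, -2.26]
[4.37, -0.01, 0.0] [1.07, 3.61, -2.54]
[4.37, -0.01, 0.0] [1.07, 3.41, -2.81]
[4.37, -0.01, 0.0] [1.07, 3.19, -3.06]
[4.37, -0.01, 0.0] [1.07, 2.94, -3.3]
```

Request:
jog_arm(
  turn=[
    [4.4,0,0],
    [4.4,0,0],
    [4.4,0,0],
    [4.4,0,0],
    [4.4,0,0],
    [4.4,0,0],
    [4.4,0,0],
  ],
  dp=[
    [1.1,4.1,-1.7],
    [1.1,4.0,-2.0],
    [1.1,3.8,-2.3],
    [1.1,3.6,-2.5],
    [1.1,3.4,-2.8],
    [1.1,3.2,-3.1],
    [1.1,2.9,-3.3],
  ],
  gripper=[0.4,0.4,0.4,0.4,0.4,0.4,0.4],
)

```text
clock: 1.02
eef_pos: [441.0, -280.4, 125.2]
eef_rot: [-2.303, 1.569, 2.256]
wrist_force: [-0.8, -0.3, 0.7]
finger_gap: 56.2
```

```bash
python3 plan.py 435 -285 130 -7.3 2
```

```text
t 1.02 tcp [ 441.  -280.4  125.2] turn left deg [-1.45 -0.05  0.06] gap 56.2 F [-0.77 -0.34  0.68]
[-0.73, -0.03, 0.03] [-0.24, -0.26, 0.27]
[-0.73, -0.03, 0.03] [-0.24, -0.27, 0.27]
```

Request:
jog_arm(
  turn=[
    [-1.4,0,0],
    [0,0,0],
  ],
  dp=[
    [-0.5,-0.5,0.5],
    [0,0,0],
  ],
  gripper=[0.4,0.4],
)

```text
clock: 1.27
eef_pos: [436.0, -282.9, 129.3]
eef_rot: [-2.195, 1.568, 2.393]
wrist_force: [-0.5, -0.7, 0.5]
finger_gap: 56.3
```

```bash
cat > snap.py <<'E'
import sys,cv2,numpy as np
from cell import manip,camera,calibration
n,cam=sys.argv[1:3]
S=manip.read_state();c=calibration(cam);p,d=camera(cam)
cv2.imwrite(f"pics/{n}.png",p[:,:,::-1]);np.savez(f"pics/{n}.npz",p=p,d=d,K=c["K"],T=c["world_from_camera"],pos=S["eef_pos"],rot=S["eef_rot"])
print(S["clock"],np.round(S["eef_pos"],1),np.round(S["eef_rot"],4),S["finger_gap"])
E
python3 snap.py w1 wrist
```

```text
1.275 [ 436.  -282.9  129.3] [-2.1951  1.5675  2.3931] 56.29079570771784
```

View pics/w1.png

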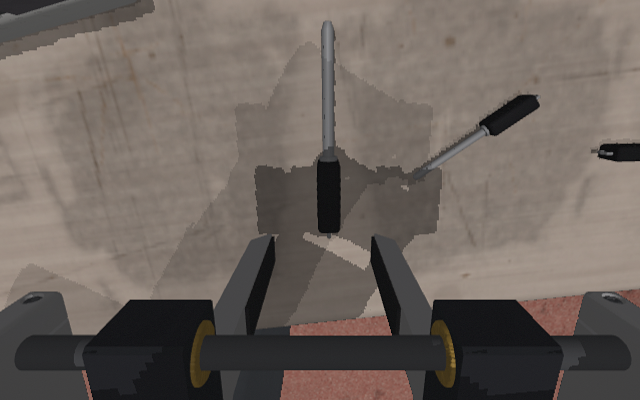

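The wrist view shows the pin pointing up the image, with the handle at columns 317–340, rows 160–232, and the tip at (327,22). Next I'll enlarge it.

```bash
python3 - <<'E'
from h import *
crop("w1",290,140,80,100,6,"pics/c4.png"); crop("w1",290,10,80,60,6,"pics/c5.png")
E
```

```text
(no output)
```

View pics/c4.png

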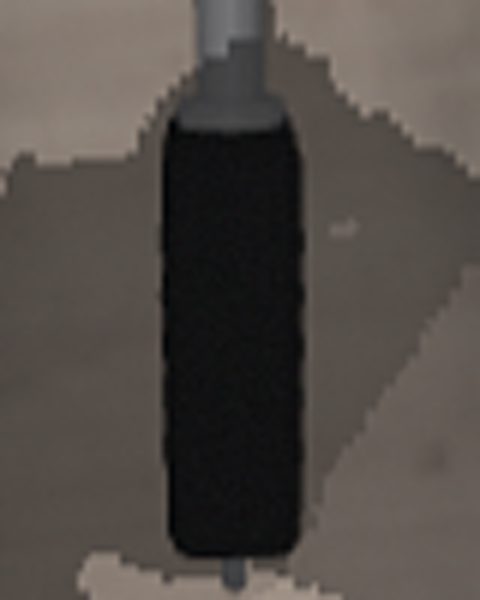

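View pics/c5.png

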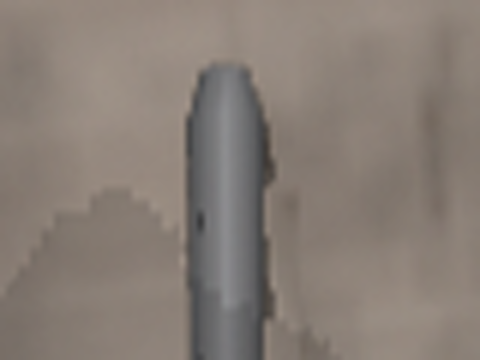

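```bash
python3 - <<'E'
from h import *
p,d,K,T=load("w1")
fl=onz(K,T,318,160,34);fr=onz(K,T,339.5,160,34);rl=onz(K,T,317.9,232.5,34);rr=onz(K,T,340,232.5,34)
tip=onz(K,T,327.5,20.8,17); bl=onz(K,T,328,150,17)
c=(fl+fr+rl+rr)/4
print(np.round([fl,fr,rl,rr,tip,c],1)); 
print("w",np.linalg.norm(rl-rr),"L",np.linalg.norm(fl-rl),"tip dist",np.linalg.norm((tip-c)[:2]),"yaw",np.degrees(np.arctan2(*(tip-c)[[1,0]])),np.degrees(np.arctan2(*(tip-bl)[[1,0]])))
print(pt(K,T,d,329,200),pt(K,T,d,280,200),pt(K,T,d,328,60))
E
python3 plan.py 437 -285 40 -7.0 2
```

```text
[[ 470.5 -282.4   34. ]
 [ 468.3 -300.1   34. ]
 [ 406.2 -274.    34. ]
 [ 403.8 -293.4   34. ]
 [ 576.  -303.4   17. ]
 [ 437.2 -287.5   34. ]]
w 19.576017271452816 L 64.81177098170947 tip dist 139.67298137134756 yaw -6.530660212811646 -6.672971400093059
[ 434.5647088  -287.34514136   32.84240776] [ 4.30374861e+02 -2.39677570e+02 -1.12853904e-01] [ 547.0398999  -300.22199475   22.41396315]
t 1.32 tcp [ 435.9 -282.8  129.1] turn left deg [-0.17 -0.13  0.17] gap 56.3 F [-0.37  0.78 -0.87]
[-0.08, -0.06, 0.08] [4.45, 0.08, 0.11]
[-0.08, -0.06, 0.08] [4.45, 0.07, 0.11]
```

Request:
jog_arm(
  turn=[
    [0,0,0],
    [0,0,0],
    [0,0,0],
    [0,0,0],
  ],
  dp=[
    [4.5,0.1,0.2],
    [4.5,0.1,0.2],
    [2.0,0,0],
    [1.0,0,0],
  ],
  gripper=[0.4,0.4,0.4,0.4],
)

```text
clock: 1.82
eef_pos: [436.1, -290.8, 7.8]
eef_rot: [1.321, 1.569, -0.379]
wrist_force: [0.2, -0.8, 0.0]
finger_gap: 56.5
```

```bash
python3 plan.py 436.5 -286.5 4 -6.8 1
```

```text
t 1.82 tcp [ 436.1 -290.8    7.8] turn left deg [-0.64  0.02 -0.07] gap 56.5 F [ 0.22 -0.76  0.02]
[-0.64, 0.02, -0.07] [0.38, -0.02, -0.43]
```

Request:
jog_arm(
  turn=[
    [-0.6,0,0],
    [0,0,0],
    [0,0,0],
    [0,0,0],
    [0,0,0],
    [0,0,0],
  ],
  dp=[
    [0.4,0,-0.4],
    [0,0,0],
    [0,0,0],
    [0,0,0],
    [0,0,0],
    [0,0,0],
  ],
  gripper=[0.4,0.7,0.9,1,1,1],
  grip_force=40,
)

```text
clock: 2.58
eef_pos: [437.3, -287.9, 6.1]
eef_rot: [1.111, 1.566, -0.579]
wrist_force: [-0.2, 0.7, -0.8]
finger_gap: 19.9
```

```bash
python3 plan.py 436.5 -286.5 120 6.9 3
```

```text
t 2.58 tcp [ 437.3 -287.9    6.1] turn left deg [-13.74   0.15  -0.24] gap 19.9 F [-0.17  0.66 -0.78]
[-4.58, 0.05, -0.08] [-3.8, -0.01, -0.04]
[-4.58, 0.05, -0.08] [-3.8, -0.02, -0.04]
[-4.58, 0.05, -0.08] [-3.8, -0.02, -0.05]
```

Request:
jog_arm(
  turn=[
    [0,0,0],
    [0,0,0],
    [-4.6,0,0],
    [-4.6,0,0],
    [-4.6,0,0],
    [0,0,0],
  ],
  dp=[
    [-2,0,0],
    [-4.5,0,0],
    [0,-1,0],
    [0,0,0],
    [0,0,0],
    [0,0,0],
  ],
  gripper=[1,1,1,1,1,1],
)

```text
clock: 3.32
eef_pos: [426.4, -286.2, 72.8]
eef_rot: [0.867, 1.567, -0.575]
wrist_force: [0.8, 0.7, -1.0]
finger_gap: 19.8
```

```bash
python3 plan.py 425 -60 75 6.9 5; python3 snap.py w2 wrist; python3 - <<'E'
from h import *
crop("w2",240,0,160,240,3,"pics/c6.png")
E
```

```text
t 3.33 tcp [ 426.4 -286.2   72.8] turn left deg [ 0.43  0.14 -0.16] gap 19.8 F [ 0.78  0.68 -0.98]
[0.09, 0.03, -0.03] [-0.05, 0.55, -4.49]
[0.09, 0.03, -0.03] [-0.05, 0.54, -4.49]
[0.09, 0.03, -0.03] [-0.05, 0.54, -4.49]
[0.09, 0.03, -0.03] [-0.05, 0.53, -4.49]
[0.09, 0.03, -0.03] [-0.05, 0.52, -4.49]
3.325 [ 426.4 -286.2   72.8] [ 0.8673  1.567  -0.5755] 19.769920508694984
```

View pics/w2.png

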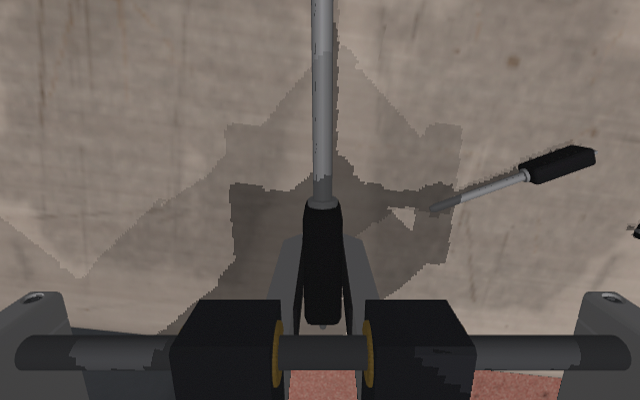

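The pin is held straight, with the rod at column 322 running out of the top of the picture. Now I'll check the pitch and offset from depth.

```bash
cat > pinpose.py <<'E'
from h import *
import sys
from scipy.spatial.transform import Rotation as Ro
n=sys.argv[1]
z=np.load(f"pics/{n}.npz");p,d,K,T=load(n)
Rt=Ro.from_euler('xyz',z["rot"]);pos=z["pos"]
pts=[]
for v in range(3,175,4):
    row=d[v,295:350]; m=(row>0)&(row<row[row>0].min()+4)
    u=295+np.nonzero(m)[0]; 
    if len(u)<6: continue
    uc=u.mean(); dd=np.median(row[m][len(u)//2-2:len(u)//2+2]); 
    q=T[:3,:3]@(np.linalg.solve(K,[uc,v,1.])*dd)+T[:3,3]; pts.append(Rt.inv().apply(q-pos))
pts=np.array(pts); a=np.polyfit(pts[:,1],pts[:,0],1); b=np.polyfit(pts[:,1],pts[:,2],1)
print("n",len(pts),"tool y range",pts[:,1].min(),pts[:,1].max())
print("top of rod tool-x at y=0 (axis is +5): %.1f slope %.4f ; tool-z at y=0 %.2f slope %.4f, at 142: x %.1f z %.1f"%(a[1],a[0],b[1],b[0],np.polyval(a,142),np.polyval(b,142)))
print("res",np.std(pts[:,0]-np.polyval(a,pts[:,1])),np.std(pts[:,2]-np.polyval(b,pts[:,1])))
E
python3 pinpose.py w2
```

```text
n 43 tool y range 48.64466030219582 123.09480571361453
top of rod tool-x at y=0 (axis is +5): -15.4 slope 0.0027 ; tool-z at y=0 -1.08 slope -0.0016, at 142: x -15.0 z -1.3
res 0.3028058838233105 0.19116272705813053
```

Request:
jog_arm(
  turn=[
    [0.4,0,0],
    [0,0,0],
    [0,0,0],
    [0,0,0],
    [0,0,0],
  ],
  dp=[
    [0,0.5,-4.5],
    [0,0.5,-4.5],
    [0,0.5,-4.5],
    [0,0.5,-4.5],
    [0,0.5,-4.5],
  ],
  gripper=[1,1,1,1,1],
)

```text
clock: 4.0
eef_pos: [424.8, -55.7, 72.1]
eef_rot: [0.916, 1.566, -0.55]
wrist_force: [1.0, 0.2, -1.7]
finger_gap: 20.1
```

```bash
python3 snap.py w3 wrist; python3 snap.py t3 top; python3 snap.py s3 scene; python3 pinpose.py w3;  python3 - <<'E'
from h import *
crop("t3",240,125,150,130,5,"pics/c7.png");crop("s3",230,140,150,110,5,"pics/c8.png")
E
```

```text
4.0 [424.8 -55.7  72.1] [ 0.9162  1.5664 -0.5501] 20.05254069825754
4.05 [424.4 -52.   71.9] [ 1.0722  1.5675 -0.3927] 19.93950290035774
4.1 [424.7 -54.1  72. ] [ 0.9514  1.5671 -0.5111] 19.610005994076552
n 43 tool y range 48.58268216003407 123.20465257388898
top of rod tool-x at y=0 (axis is +5): -16.0 slope 0.0086 ; tool-z at y=0 -1.05 slope -0.0017, at 142: x -14.8 z -1.3
res 0.2807276715104632 0.1712154321074105
```

View pics/w3.png

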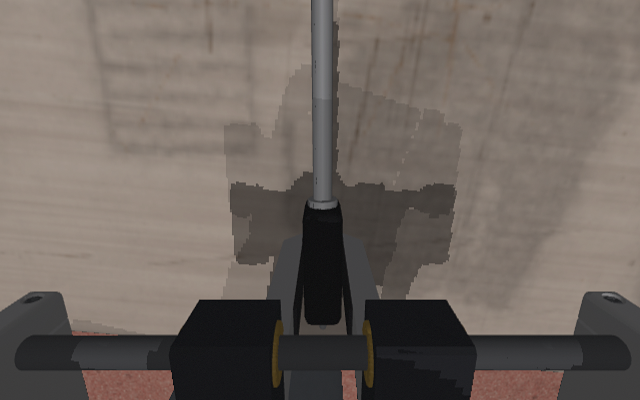

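View pics/c7.png

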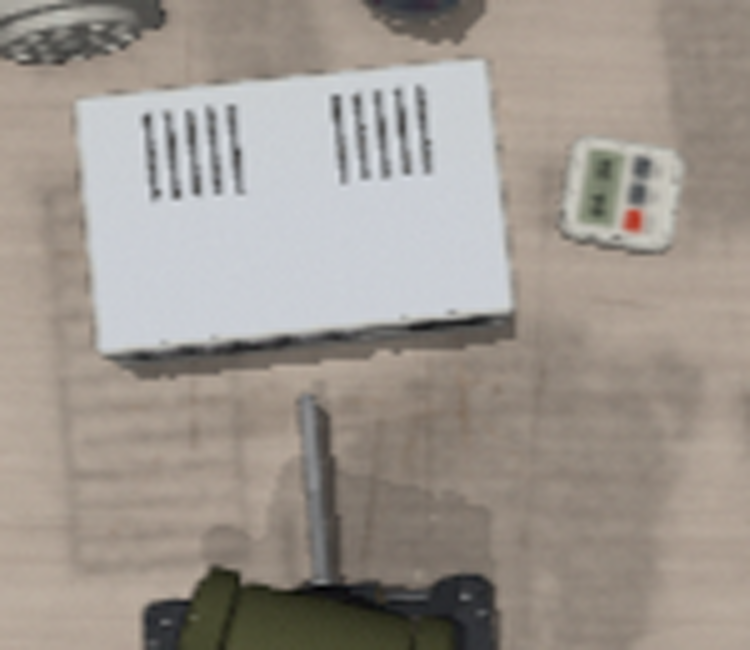

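View pics/c8.png

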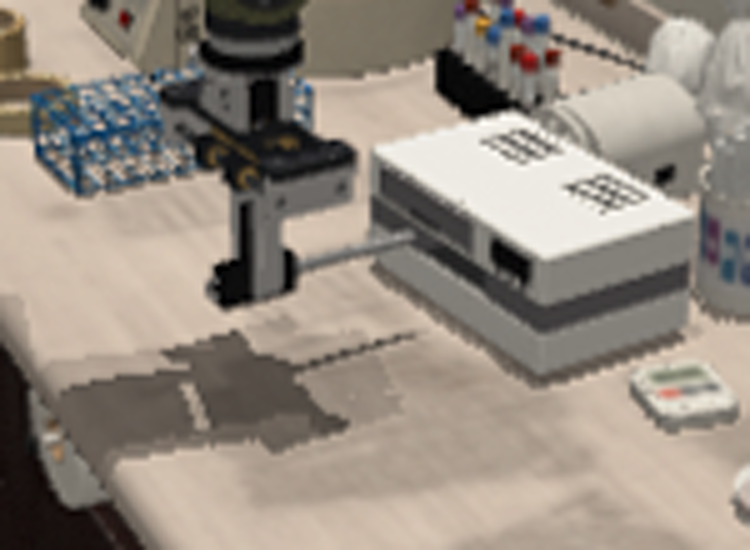

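```bash
python3 - <<'E'
from h import *
from scipy.spatial.transform import Rotation as Ro
p,d,K,T=load("t3"); z=np.load("pics/t3.npz")
tip=onz(K,T,240+307/5,125+397/5,72+10.8); R=Ro.from_euler('xyz',z["rot"])
pred=z["pos"]+R.apply([-10.8,142,-0])
print("tip seen",np.round(tip,1),"pred",np.round(pred,1), "tool axes",np.round(R.as_matrix(),4).tolist())
yaw=np.radians(6.87);c,s=np.cos(yaw),np.sin(yaw);o=np.array([668.2,-28.9,0])
Rr=np.array([[c,-s,0],[s,c,0],[0,0,1]])
print("tip in reader",Rr.T@(tip-o),Rr.T@(pred-o))
p,d,K,T=load("scene0")
v,u=np.mgrid[160:225,295:345]
q=np.stack([(u-K[0,2])/K[0,0],(v-K[1,2])/K[1,1],np.ones(u.shape)],-1)*d[160:225,295:345,None]
w=q@T[:3,:3].T+T[:3,3]; r=(w-o)@Rr
# front-face points: x vs y at z bands
for zl,zh in [(5,35),(46,60),(70,100)]:
    print(zl,zh)
    m=(r[...,2]>zl)&(r[...,2]<zh)&(r[...,0]>-95)&(r[...,0]<60)&(abs(r[...,1])<135)
    for y0 in range(-130,131,10):
        mm=m&(r[...,1]>=y0)&(r[...,1]<y0+10)
        if mm.any(): print(y0,mm.sum(),np.round(np.percentile(r[mm][:,0],[0,50,100]),0),end="; ")
    print()
E
```

```text
tip seen [560.5 -37.4  82.8] pred [565.5 -37.   83.1] tool axes [[0.003, 0.9944, 0.1058], [-0.0012, 0.1058, -0.9944], [-1.0, 0.0029, 0.0016]]
tip in reader [-107.91594442    4.43003737   82.8       ] [-102.89787227    4.27811923   83.10280365]
5 35
-130 36 [-75. -55. -40.]; -120 23 [-76. -67. -38.]; -110 7 [-74. -69. -68.]; -100 11 [-73. -71. -69.]; -90 13 [-75. -72. -66.]; -80 9 [-75. -71. -68.]; -70 7 [-74. -72. -71.]; -60 14 [-76. -71. -67.]; -50 7 [-74. -72. -69.]; -40 12 [-82. -72. -70.]; -30 7 [-77. -72. -69.]; -20 7 [-76. -72. -70.]; -10 10 [-74. -71. -68.]; 0 10 [-76. -74. -68.]; 10 7 [-75. -73. -70.]; 20 11 [-76. -72. -68.]; 30 8 [-76. -71. -68.]; 40 10 [-77. -73. -70.]; 50 11 [-75. -72. -68.]; 60 7 [-75. -72. -68.]; 70 9 [-74. -72. -67.]; 80 10 [-75. -73. -68.]; 90 8 [-76. -74. -70.]; 100 7 [-76. -73. -70.]; 110 4 [-73. -71. -70.]; 
46 60
-130 9 [-70. -52. -46.]; -120 16 [-70. -60. -35.]; -110 3 [-68. -68. -68.]; -100 7 [-74. -69. -67.]; -90 6 [-74. -71. -70.]; -80 9 [-72. -69. -66.]; -70 3 [-71. -70. -69.]; -60 5 [-74. -71. -67.]; -50 2 [-69. -69. -68.]; 40 10 [-70. -64. -59.]; 50 4 [-74. -71. -68.]; 60 3 [-71. -71. -68.]; 70 2 [-70. -70. -69.]; 80 3 [-73. -70. -68.]; 90 5 [-72. -71. -67.]; 100 4 [-72. -70. -68.]; 110 3 [-72. -71. -70.]; 
70 100
-130 35 [-76. -59. -44.]; -120 23 [-75. -66. -43.]; -110 16 [-77. -72. -68.]; -100 7 [-75. -74. -71.]; -90 11 [-76. -73. -70.]; -80 13 [-78. -73. -69.]; -70 11 [-77. -72. -68.]; -60 7 [-74. -73. -71.]; -50 11 [-76. -70. -68.]; -40 11 [-78. -72. -68.]; -30 12 [-77. -73. -70.]; -20 13 [-76. -73. -70.]; -10 11 [-77. -73. -68.]; 0 5 [-74. -73. -67.]; 10 14 [-77. -73. -70.]; 20 10 [-75. -73.  22.]; 30 8 [-76. -73. -72.]; 40 12 [-76. -72.  38.]; 50 14 [-78. -74. -68.]; 60 10 [-79. -73. -72.]; 70 9 [-77. -75. -70.]; 80 10 [-77. -73. -69.]; 90 8 [-75. -72. -66.]; 100 11 [-78. -73. -70.]; 110 5 [-74. -72. -68.];
```

```bash
cat > st.py <<'E'
import numpy as np,sys
from cell import manip,camera
from scipy.spatial.transform import Rotation as Ro
n=int(sys.argv[1]) if len(sys.argv)>1 else 1
yaw=np.radians(6.87);c,s=np.cos(yaw),np.sin(yaw);o=np.array([668.2,-28.9,0])
Rr=np.array([[c,-s,0],[s,c,0],[0,0,1]])
Fs=[];Ps=[];Ms=[]
for i in range(n):
    if i: camera("wrist")
    S=manip.read_state();Fs.append(Rr.T@S["wrist_force"]);Ms.append(Rr.T@S["moment"])
    R=Ro.from_euler('xyz',S["eef_rot"]);Ps.append(Rr.T@(S["eef_pos"]+R.apply([-10.8,140,-0.3])-o)-[-25,0,50])
Y=R.as_matrix()[:,1]
print("t",round(S["clock"],2),"tip in face frame",np.round(np.mean(Ps,0),1),"last",np.round(Ps[-1],1),"F",np.round(np.mean(Fs,0),2),"M",np.round(np.mean(Ms,0),2),"yaw err deg",round(np.degrees(np.arctan2(Y[1],Y[0]))-6.87,2),"pitch deg",round(np.degrees(Y[2]),2),"gap",round(S["finger_gap"],1))
E
python3 st.py 3
```

```text
t 4.25 tip in face frame [-79.7   0.1  33.3] last [-79.8  -0.8  33.3] F [-0.28 -0.28 -1.18] M [-0.02  0.03  0.03] yaw err deg -0.79 pitch deg 0.2 gap 19.7
```

Request:
jog_arm(
  turn=[
    [-0.8,0,0],
    [0,0,0],
    [0,0,0],
  ],
  dp=[
    [1.6,0,1.3],
    [1.6,0,1.3],
    [0,0,0],
  ],
  gripper=[1,1,1],
)

```text
clock: 4.62
eef_pos: [428.5, -86.8, 39.0]
eef_rot: [0.877, 1.566, -0.579]
wrist_force: [0.2, 0.5, -1.4]
finger_gap: 20.1
```

```bash
python3 st.py 4; python3 snap.py t4 top; python3 snap.py s4 scene; python3 - <<'E'
from h import *
crop("t4",260,170,80,70,10,"pics/c9.png");crop("s4",280,160,80,60,10,"pics/c10.png")
E
```

```text
t 4.78 tip in face frame [-79.6 -28.6   1.2] last [-79.2 -28.1   1.9] F [-0.07  0.22 -1.29] M [0.02 0.02 0.02] yaw err deg -0.19 pitch deg 0.33 gap 19.3
4.775 [429.1 -85.9  40.3] [ 0.981   1.5638 -0.4731] 19.27010490486961
4.825 [429.2 -85.7  40.5] [ 0.9926  1.5634 -0.461 ] 19.53520125909337
```

View pics/c9.png

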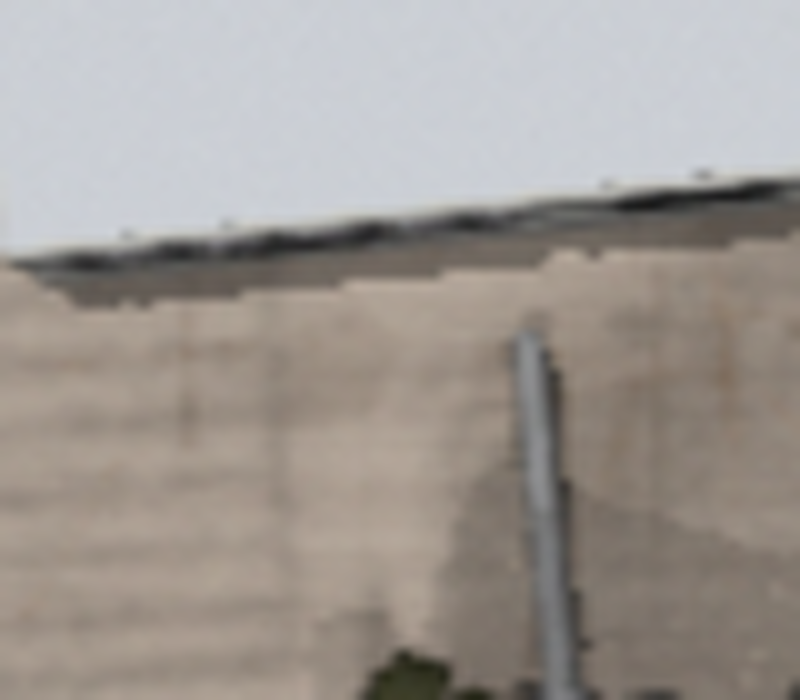

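View pics/c10.png

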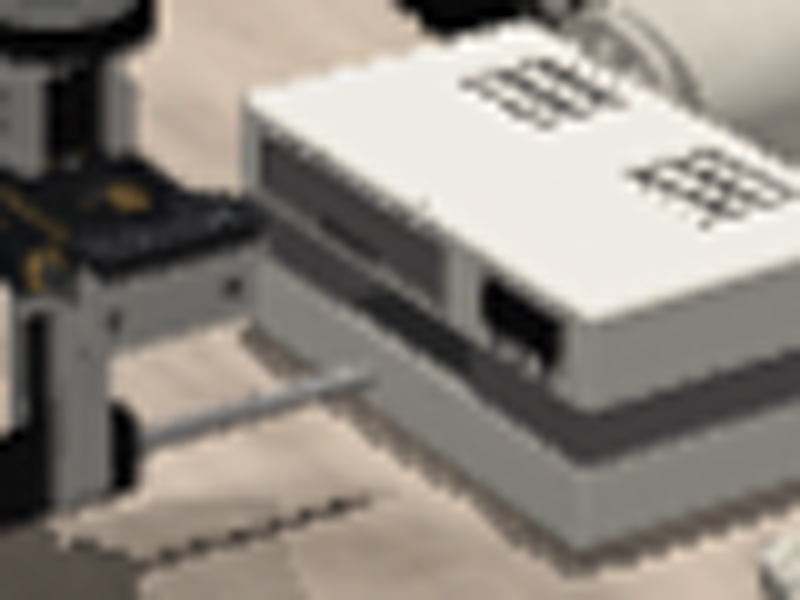

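```bash
python3 st.py 4; python3 - <<'E'
from h import *
yaw=np.radians(6.87);c,s=np.cos(yaw),np.sin(yaw);o=np.array([668.2,-28.9,0])
Rr=np.array([[c,-s,0],[s,c,0],[0,0,1]])
p,d,K,T=load("t4")
print(Rr.T@(onz(K,T,260+52.8,170+33.0,51)-o)-[-25,0,50])
p,d,K,T=load("s4"); Ti=np.linalg.inv(T)
for q in [[-79.5,-28,1.5],[-85,-28,1.5],[-79.5,-28,6]]:
    w=Rr@(np.array(q)+[-25,0,50])+o; k=K@(Ti[:3,:3]@w+Ti[:3,3]); print(q,(k[:2]/k[2]-[280,160])*10)
for q in [[-50,-45,-8],[-50,-45,14],[-50,45,-8]]:
    w=Rr@(np.array(q)+[-25,0,50])+o; k=K@(Ti[:3,:3]@w+Ti[:3,3]); print("recess",q,(k[:2]/k[2]-[280,160])*10)
E
```

```text
t 5.03 tip in face frame [-79.1 -27.6   2.1] last [-79.1 -27.5   2.1] F [-0.23 -0.09 -0.88] M [-0.    0.01 -0.  ] yaw err deg -0.11 pitch deg 0.36 gap 20.0
[-80.45115637 -28.67118037   1.        ]
[-79.5, -28, 1.5] [366.1137084  365.28710579]
[-85, -28, 1.5] [354.33323412 368.72795349]
[-79.5, -28, 6] [366.39536824 354.93157039]
recess [-50, -45, -8] [453.03147907 385.861153  ]
recess [-50, -45, 14] [454.92357717 335.32554293]
recess [-50, 45, -8] [323.96573137 297.52189828]
```

```bash
python3 - <<'E'
from h import *
yaw=np.radians(6.87);c,s=np.cos(yaw),np.sin(yaw);o=np.array([668.2,-28.9,0])
Rr=np.array([[c,-s,0],[s,c,0],[0,0,1]])
p,d,K,T=load("s4"); Ti=np.linalg.inv(T)
for q in [[-75,-120,0],[-75,-120,42],[-75,-120,64],[-75,-120,108],[-75,120,108],[-75,120,0],[-75,-45,42],[-75,-45,64],[-75,45,42],[-75,45,64]]:
    w=Rr@(np.array(q))+o; k=K@(Ti[:3,:3]@w+Ti[:3,3]); print(q,np.round((k[:2]/k[2]-[280,160])*10))
# tip depth
for v in range(195,200):
  print(v,np.round([pt(K,T,d,u,v) for u in range(312,319)],0)[:,:].tolist())
E
```

```text
[-75, -120, 0] [563. 562.]
[-75, -120, 42] [568. 465.]
[-75, -120, 64] [571. 413.]
[-75, -120, 108] [576. 308.]
[-75, 120, 108] [225.  83.]
[-75, 120, 0] [223. 319.]
[-75, -45, 42] [453. 386.]
[-75, -45, 64] [455. 335.]
[-75, 45, 42] [324. 298.]
[-75, 45, 64] [325. 248.]
195 [[586.0, 5.0, 19.0], [592.0, 8.0, 17.0], [585.0, -15.0, 29.0], [595.0, -5.0, 22.0], [592.0, -19.0, 29.0], [598.0, -16.0, 27.0], [595.0, -30.0, 34.0]]
196 [[589.0, 11.0, 12.0], [592.0, 7.0, 13.0], [592.0, -2.0, 17.0], [591.0, -12.0, 22.0], [594.0, -16.0, 23.0], [594.0, -23.0, 26.0], [594.0, -32.0, 31.0]]
197 [[592.0, 16.0, 4.0], [550.0, -74.0, 56.0], [556.0, -69.0, 52.0], [555.0, -79.0, 57.0], [561.0, -76.0, 54.0], [568.0, -73.0, 51.0], [597.0, -26.0, 23.0]]
198 [[548.0, -70.0, 50.0], [547.0, -79.0, 54.0], [553.0, -77.0, 52.0], [556.0, -78.0, 52.0], [565.0, -70.0, 46.0], [595.0, -22.0, 17.0], [595.0, -30.0, 21.0]]
199 [[544.0, -77.0, 50.0], [548.0, -78.0, 49.0], [550.0, -82.0, 51.0], [592.0, -11.0, 8.0], [592.0, -20.0, 12.0], [596.0, -21.0, 12.0], [597.0, -28.0, 15.0]]
```

Request:
jog_arm(
  turn=[
    [-0.1,0,-0.35],
    [0,0,0],
    [0,0,0],
  ],
  dp=[
    [0.1,0.5,0],
    [0,1.5,0],
    [0,1.5,0],
  ],
  gripper=[1,1,1],
)

```text
clock: 5.4
eef_pos: [465.3, -80.9, 39.9]
eef_rot: [0.013, 1.566, -1.438]
wrist_force: [-0.9, -0.0, -1.4]
finger_gap: 20.0
```

```bash
python3 st.py 5
```

```text
t 5.6 tip in face frame [-42.6 -27.    0.6] last [-43.7 -26.9   0.3] F [-0.33  0.34 -1.18] M [ 0.02  0.03 -0.01] yaw err deg 0.01 pitch deg -0.03 gap 19.8
```

Request:
jog_arm(
  turn=[
    [0,0,0],
    [0,0,0],
    [0,0,0],
  ],
  dp=[
    [0,1.3,0],
    [0,1.2,0],
    [0,0,0],
  ],
  gripper=[1,1,1],
)

```text
clock: 5.98
eef_pos: [490.4, -77.8, 39.6]
eef_rot: [-0.134, 1.567, -1.584]
wrist_force: [-1.2, 0.6, -1.2]
finger_gap: 19.7
```

```bash
python3 st.py 5; python3 snap.py t5 top; python3 - <<'E'
from h import *
crop("t5",260,170,80,70,10,"pics/c11.png")
E
```

```text
t 6.17 tip in face frame [-18.  -26.9   0.2] last [-18.4 -27.    0.2] F [-0.31  0.06 -0.87] M [0.02 0.03 0.01] yaw err deg -0.02 pitch deg -0.07 gap 19.8
6.175 [489.4 -77.9  39.6] [-0.282   1.5666 -1.7332] 19.82002671902719
```

View pics/c11.png

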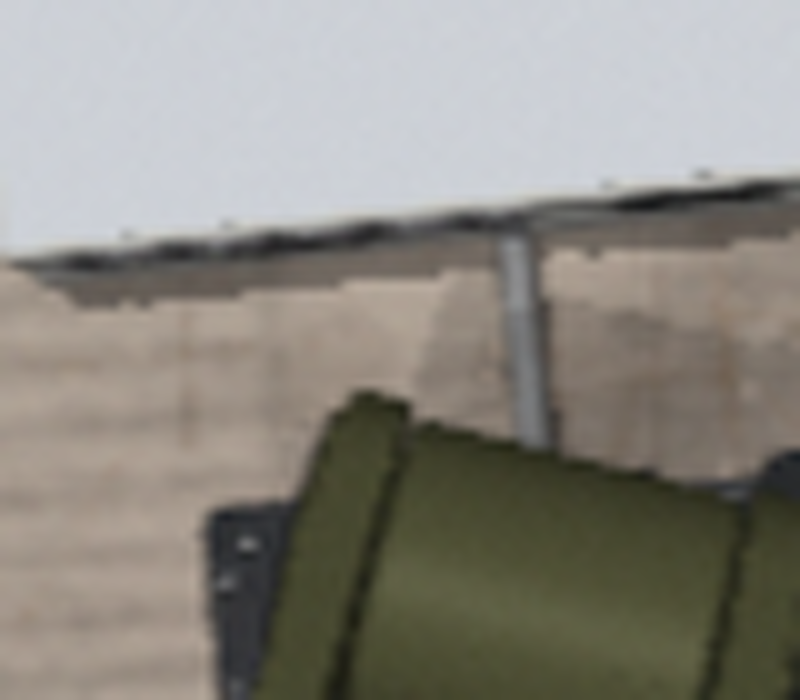

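Request:
jog_arm(
  turn=[
    [0,0,0],
    [0,0,0],
    [0,0,0],
  ],
  dp=[
    [0,0.6,0],
    [0,0.5,0],
    [0,0.3,0],
  ],
  gripper=[1,1,1],
)

```text
clock: 6.6
eef_pos: [504.1, -76.3, 39.8]
eef_rot: [-0.185, 1.567, -1.637]
wrist_force: [-0.2, -0.3, -1.4]
finger_gap: 19.7
```

```bash
python3 st.py 5
```

```text
t 6.8 tip in face frame [ -3.7 -27.1   0.5] last [ -4.1 -27.1   0.4] F [-0.03  0.12 -1.17] M [ 0.02  0.03 -0.02] yaw err deg -0.04 pitch deg -0.06 gap 20.2
```

Request:
jog_arm(
  turn=[
    [0,0,0],
    [0,0,0],
  ],
  dp=[
    [0,0.4,0],
    [0,0.3,0],
  ],
  gripper=[1,1],
)

```text
clock: 7.05
eef_pos: [510.7, -75.4, 39.8]
eef_rot: [-0.313, 1.567, -1.765]
wrist_force: [-1.1, 0.5, -1.1]
finger_gap: 19.8
```

```bash
python3 st.py 5
```

```text
t 7.25 tip in face frame [  3.1 -27.1   0.4] last [  2.9 -27.1   0.3] F [-0.96 -0.15 -0.74] M [0.01 0.14 0.  ] yaw err deg -0.04 pitch deg -0.08 gap 19.9
```

Request:
jog_arm(
  turn=[
    [0,0,0],
    [0,0,0],
  ],
  dp=[
    [0,0.3,0],
    [0,0.1,0],
  ],
  gripper=[1,1],
)

```text
clock: 7.5
eef_pos: [514.2, -74.9, 39.6]
eef_rot: [-0.588, 1.566, -2.039]
wrist_force: [-2.9, 0.4, 1.1]
finger_gap: 19.7
```

```bash
python3 st.py 5
```

```text
t 7.7 tip in face frame [  6.6 -27.1   0. ] last [  6.5 -27.1   0.1] F [-3.45 -0.01  0.36] M [ 0.    0.51 -0.04] yaw err deg -0.05 pitch deg -0.13 gap 19.4
```

Request:
jog_arm(
  turn=[
    [0,0,0],
    [0,0,0],
  ],
  dp=[
    [0,0,-0.25],
    [0,0,-0.25],
  ],
  gripper=[1,1],
)

```text
clock: 7.95
eef_pos: [513.3, -70.1, 39.5]
eef_rot: [-0.596, 1.566, -2.049]
wrist_force: [-2.6, -1.4, -2.2]
finger_gap: 20.0
```

```bash
python3 st.py 4
```

```text
t 8.1 tip in face frame [  6.3 -22.1  -0.1] last [  6.3 -22.1  -0.1] F [-3.02 -1.14 -0.88] M [-0.27  0.67 -0.24] yaw err deg -0.06 pitch deg -0.15 gap 19.6
```

Request:
jog_arm(
  turn=[
    [0,0,0],
    [0,0,0],
  ],
  dp=[
    [0,0,-0.25],
    [0,0,-0.25],
  ],
  gripper=[1,1],
)

```text
clock: 8.35
eef_pos: [512.6, -64.9, 39.4]
eef_rot: [-0.623, 1.566, -2.076]
wrist_force: [-3.3, -2.9, -0.9]
finger_gap: 19.9
```

```bash
python3 st.py 4
```

```text
t 8.5 tip in face frame [  6.3 -16.9  -0.2] last [  6.3 -16.9  -0.2] F [-3.37 -1.73 -0.47] M [-0.29  0.63 -0.25] yaw err deg -0.06 pitch deg -0.16 gap 19.7
```

Request:
jog_arm(
  turn=[
    [0,0,0],
    [0,0,0],
  ],
  dp=[
    [0,0,-0.25],
    [0,0,-0.25],
  ],
  gripper=[1,1],
)

```text
clock: 8.75
eef_pos: [512.3, -59.7, 39.5]
eef_rot: [-0.516, 1.566, -1.969]
wrist_force: [0.3, 0.7, -1.2]
finger_gap: 19.4
```

```bash
python3 st.py 4
```

```text
t 8.9 tip in face frame [  6.6 -11.6   0.1] last [  6.7 -11.6   0.1] F [-0.32 -0.02 -1.23] M [0.08 0.03 0.01] yaw err deg -0.04 pitch deg -0.11 gap 19.5
```

The contact force vanished at y≈-11.6, so the tip is in the slot. I'll feel for both walls so I can centre it.

Request:
jog_arm(
  turn=[
    [0,0,0],
    [0,0,0],
  ],
  dp=[
    [0,0,-0.1],
    [0,0,0],
  ],
  gripper=[1,1],
)

```text
clock: 9.15
eef_pos: [512.7, -58.5, 39.7]
eef_rot: [-0.229, 1.567, -1.68]
wrist_force: [-0.6, -0.4, -1.3]
finger_gap: 19.5
```

```bash
python3 st.py 4
```

```text
t 9.3 tip in face frame [  7.1 -10.5   0.4] last [  7.  -10.6   0.4] F [-0.37 -0.16 -0.82] M [ 0.04  0.   -0.02] yaw err deg -0.03 pitch deg -0.06 gap 20.2
```

Request:
jog_arm(
  turn=[
    [0,0,0],
    [0,0,0],
  ],
  dp=[
    [0,0,-0.1],
    [0,0,-0.1],
  ],
  gripper=[1,1],
)

```text
clock: 9.55
eef_pos: [512.4, -56.6, 39.7]
eef_rot: [-0.263, 1.567, -1.714]
wrist_force: [0.2, -0.3, -0.6]
finger_gap: 19.8
```

```bash
python3 st.py 4
```

```text
t 9.7 tip in face frame [ 7.  -8.5  0.4] last [ 7.  -8.6  0.4] F [-0.08 -0.41 -0.72] M [0.02 0.02 0.01] yaw err deg -0.04 pitch deg -0.06 gap 19.7
```

Request:
jog_arm(
  turn=[
    [0,0,0],
    [0,0,0],
  ],
  dp=[
    [0,0,0.15],
    [0,0.4,0],
  ],
  gripper=[1,1],
)

```text
clock: 9.95
eef_pos: [516.7, -57.7, 39.8]
eef_rot: [-0.249, 1.567, -1.7]
wrist_force: [-0.2, -0.4, -0.8]
finger_gap: 19.8
```

```bash
python3 st.py 4
```

```text
t 10.1 tip in face frame [ 11.4 -10.2   0.4] last [ 11.2 -10.1   0.3] F [ 0.1  -0.62 -1.26] M [0.03 0.01 0.01] yaw err deg -0.03 pitch deg -0.06 gap 19.5
```

Request:
jog_arm(
  turn=[
    [0,0,0],
    [0,0,0],
  ],
  dp=[
    [0,0.4,0],
    [0,0.4,0],
  ],
  gripper=[1,1],
)

```text
clock: 10.35
eef_pos: [525.0, -56.6, 39.7]
eef_rot: [-0.255, 1.567, -1.707]
wrist_force: [0.9, -0.3, -0.9]
finger_gap: 19.7
```

```bash
python3 st.py 4
```

```text
t 10.5 tip in face frame [ 19.7 -10.1   0.3] last [ 19.4 -10.    0.2] F [-0.01 -0.03 -0.74] M [ 0.02 -0.    0.02] yaw err deg -0.02 pitch deg -0.07 gap 19.3
```

Request:
jog_arm(
  turn=[
    [0,0,0],
    [0,0,0],
  ],
  dp=[
    [0,0.4,0],
    [0,0.4,0],
  ],
  gripper=[1,1],
)

```text
clock: 10.75
eef_pos: [533.1, -55.6, 39.6]
eef_rot: [-0.308, 1.567, -1.759]
wrist_force: [-0.3, -0.8, -1.1]
finger_gap: 19.8
```

```bash
python3 st.py 4
```

```text
t 10.9 tip in face frame [ 27.8 -10.    0.2] last [ 27.5 -10.    0.1] F [-0.27  0.05 -1.45] M [0.03 0.03 0.  ] yaw err deg -0.02 pitch deg -0.08 gap 19.8
```

Depth is now about 25 mm with no force. I'll go on in smaller steps until it reaches bottom.

Request:
jog_arm(
  turn=[
    [0,0,0],
    [0,0,0],
  ],
  dp=[
    [0,0.3,0],
    [0,0.2,0],
  ],
  gripper=[1,1],
)

```text
clock: 11.15
eef_pos: [538.0, -54.9, 39.5]
eef_rot: [-0.401, 1.567, -1.852]
wrist_force: [-0.3, -0.8, -0.1]
finger_gap: 19.6
```

```bash
python3 st.py 4
```

```text
t 11.3 tip in face frame [ 32.7 -10.    0. ] last [ 32.5 -10.    0. ] F [-0.61 -0.17 -0.68] M [ 0.02  0.12 -0.02] yaw err deg -0.03 pitch deg -0.09 gap 19.6
```

Request:
jog_arm(
  turn=[
    [0,0,0],
    [0,0,0],
  ],
  dp=[
    [0,0.2,0],
    [0,0.1,0],
  ],
  gripper=[1,1],
)

```text
clock: 11.55
eef_pos: [540.6, -54.6, 39.3]
eef_rot: [-0.601, 1.566, -2.052]
wrist_force: [-2.9, -0.1, 0.6]
finger_gap: 19.7
```

```bash
python3 st.py 4
```

```text
t 11.7 tip in face frame [ 35.3 -10.   -0.2] last [ 35.3 -10.   -0.2] F [-2.72  0.11 -0.45] M [0.04 0.4  0.  ] yaw err deg -0.03 pitch deg -0.14 gap 19.9
```

Request:
jog_arm(
  turn=[
    [0,0,0],
    [0,0,0],
  ],
  dp=[
    [0,-0.25,0],
    [0.15,0,0],
  ],
  gripper=[1,1],
)

```text
clock: 11.95
eef_pos: [538.2, -54.9, 37.9]
eef_rot: [-0.407, 1.567, -1.858]
wrist_force: [0.1, 0.7, -0.6]
finger_gap: 20.1
```

```bash
python3 st.py 4
```

```text
t 12.1 tip in face frame [ 32.8 -10.   -1.7] last [ 32.8 -10.   -1.7] F [-0.72  0.21 -1.01] M [ 0.01  0.13 -0.01] yaw err deg -0.03 pitch deg -0.12 gap 20.0
```

Request:
jog_arm(
  turn=[
    [0,0,0],
    [0,0,0],
    [0,0,0],
    [0,0,0],
  ],
  dp=[
    [0,0,0],
    [0,0,0],
    [0,0,0],
    [0,0,0],
  ],
  gripper=[0.7,0.6,0.5,0.4],
  grip_force=5,
)

```text
clock: 12.6
eef_pos: [538.7, -54.9, 38.1]
eef_rot: [-0.215, 1.567, -1.666]
wrist_force: [0.5, -0.6, -0.0]
finger_gap: 53.3
```

```bash
python3 st.py 1;python3 snap.py w6 wrist; python3 snap.py s6 scene;python3 -c "
from h import *
crop('s6',260,140,100,80,8,'pics/c12.png')"
```

```text
t 12.6 tip in face frame [ 33.3 -10.   -1.2] last [ 33.3 -10.   -1.2] F [ 0.39 -0.7  -0.01] M [0.02 0.04 0.03] yaw err deg -0.02 pitch deg -0.05 gap 53.3
12.6 [538.7 -54.9  38.1] [-0.2148  1.5666 -1.666 ] 53.34495429870276
12.65 [538.7 -54.9  38.1] [-0.2149  1.5667 -1.6662] 55.46668388982481
```

View pics/w6.png

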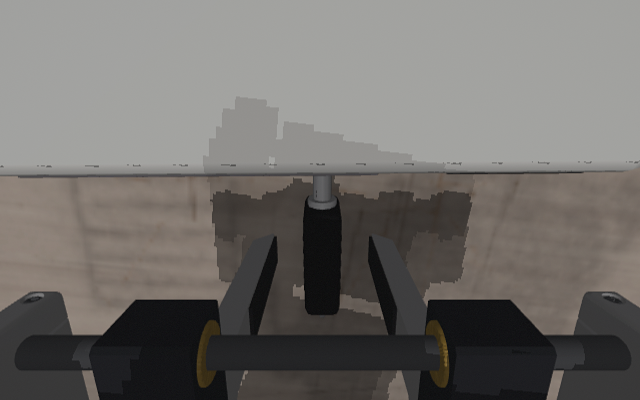

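View pics/c12.png

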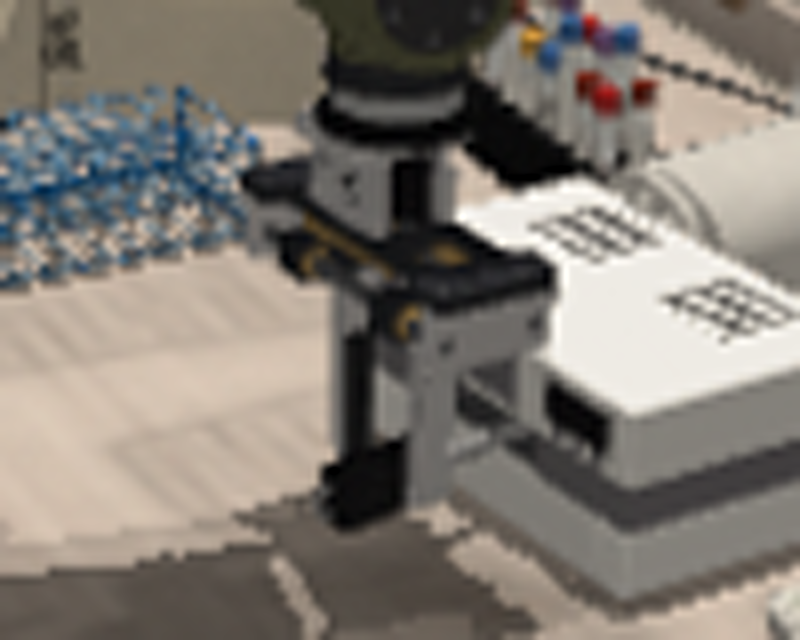

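The wrist view shows the pin free between the open fingers, its rod entering the reader at (322,176). The scene crop shows the handle drooping slightly. I'll raise the gripper and check the depth.

Request:
jog_arm(
  turn=[
    [0,0,0],
    [0,0,0],
    [0,0,0],
    [0,0,0],
    [0,0,0],
    [0,0,0],
  ],
  dp=[
    [-1.5,0,0],
    [-3,0,0],
    [-4,0,0],
    [-4,0,0],
    [0,-2,0],
    [0,0,0],
  ],
  gripper=[0.4,0.4,0.4,0.4,0.4,0.4],
)

```text
clock: 13.45
eef_pos: [518.9, -56.8, 172.7]
eef_rot: [0.483, 1.565, -0.968]
wrist_force: [-0.5, 0.1, -0.1]
finger_gap: 56.2
```

```bash
python3 st.py 1;python3 snap.py w7 wrist; python3 snap.py s7 scene;python3 -c "
from h import *
crop('s7',260,140,100,80,8,'pics/c13.png');crop('w7',260,40,130,200,3,'pics/c14.png')"
```

```text
t 13.45 tip in face frame [ 13.4  -9.5 133.9] last [ 13.4  -9.5 133.9] F [-0.48  0.12 -0.06] M [ 0.07 -0.02  0.04] yaw err deg -0.02 pitch deg 0.16 gap 56.2
13.45 [518.9 -56.8 172.7] [ 0.4832  1.565  -0.968 ] 56.2074307611483
13.5 [519.6 -56.8 172.9] [ 0.5854  1.5644 -0.8658] 56.32094966527838
```

View pics/w7.png

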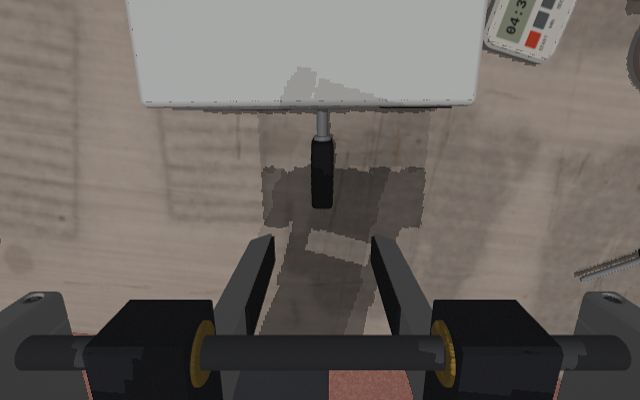

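View pics/c13.png

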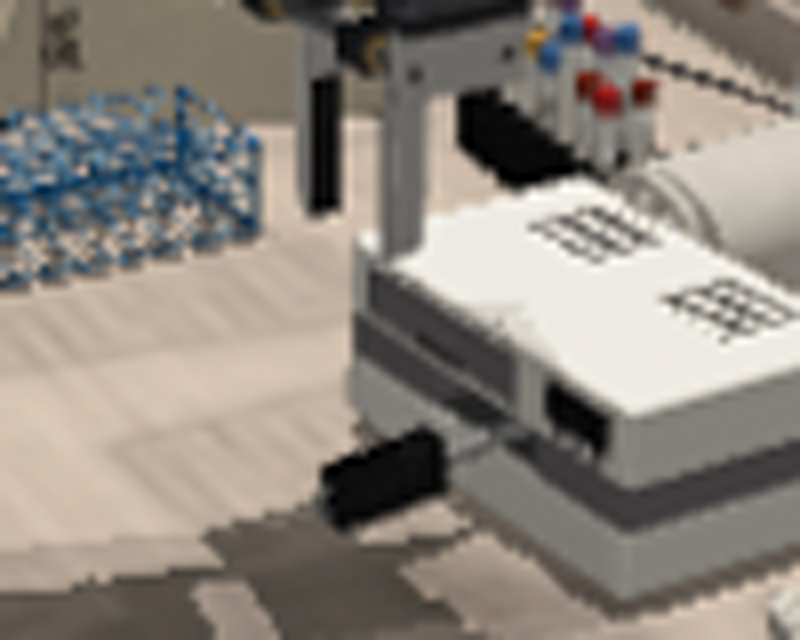

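View pics/c14.png

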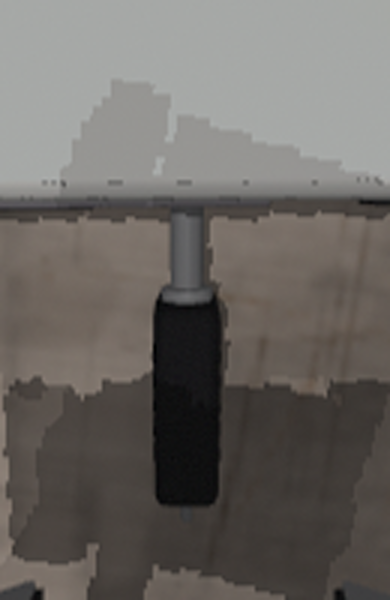

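```bash
python3 - <<'E'
from h import *
yaw=np.radians(6.87);c,s=np.cos(yaw),np.sin(yaw);o=np.array([668.2,-28.9,0])
Rr=np.array([[c,-s,0],[s,c,0],[0,0,1]])
for n,vs,fv,rv,uc in [("w6",range(205,312,6),205,312,322),("w7",range(138,208,5),139,207.7,322.3)]:
    p,d,K,T=load(n)
    P=np.array([pt(K,T,d,uc,v) for v in vs]); Q=(P-o)@Rr
    a=np.polyfit(Q[:,0],Q[:,2],1)
    f=(pt(K,T,d,uc,fv+2)-o)@Rr; r=(pt(K,T,d,uc,rv-2)-o)@Rr
    # edges: intersect pixel ray with the fitted plane z=a0 x+a1
    def hit(v):
        D=Rr.T@(T[:3,:3]@np.linalg.solve(K,[uc,v,1.])); C=Rr.T@(T[:3,3]-o)
        k=(a[0]*C[0]+a[1]-C[2])/(D[2]-a[0]*D[0]); return C+k*D
    F,B=hit(fv),hit(rv)
    sl=a[0]; ux=np.array([1,0,sl])/np.hypot(1,sl); uz=np.array([-sl,0,1])/np.hypot(1,sl)
    tip=(F+B)/2-17*uz+142*ux
    print(n,"slope deg",np.degrees(np.arctan(sl)),"F",np.round(F,1),"B",np.round(B,1),"L",np.linalg.norm(F-B),"tip in face",np.round(tip-[-25,0,50],1))
    # reader front edge in same image
    print(" front edge pts",[np.round((pt(K,T,d,u,v)-o)@Rr,1).tolist() for u,v in ([(250,165),(400,160)] if n=="w6" else [(200,98),(400,98),(200,102)])])
E
```

```text
w6 slope deg 1.356822313564125 F [-99.7  -9.   57.3] B [-163.3   -8.9   55.8] L 63.68216903546058 tip in face [35.9 -8.9 -7.1]
 front edge pts [[-69.7, 15.2, 106.8], [-67.8, -34.6, 108.2]]
w7 slope deg 2.1302949379812826 F [-101.6   -9.3   57.8] B [-165.5   -9.2   55.4] L 63.91136389354557 tip in face [34.  -9.2 -5.1]
 front edge pts [[-67.5, 76.7, 107.0], [-67.7, -63.6, 108.0], [-70.2, 77.0, 107.2]]
```

```bash
python3 - <<'E'
from cell import order,manip
print(manip.read_state()["clock"],manip.read_state()["qd"].round(3)); print(order.sign_off())
E
```

```text
13.55 [ 0.002  0.023  0.002 -0.    -0.004  0.   ]
the job is handed in; nothing more can be done
None
```

The transit pin is seated fully home in the slot and let go, and I handed the job in at 13.6 s of the 67 s allowed.

**What I did:**
- I picked out the correct pin by its 64 x 20 mm handle.
- I lifted it, turned it in line with the reader and put the rod into the recess.
- I pressed the hidden face at about 3 N and slid along it from y = -27 mm. The push vanished at about y = -11.6 mm, and I centred the rod at about y = -10 mm.
- I pushed in without noticeable resistance until it touched bottom, about 30 mm behind the face contact.
- I confirmed the bottom with about 2.7 N, eased off, opened the fingers and raised the gripper clear.

**Last checks:**
- **Forces:** the highest pin force I read was about 3.5 N, well under the 20 N limit.
- **Pin after release:** it lies in line with the reader and droops about 2°.
- **Bystanders:** the arm never went near them. I did not re-measure their positions.

**Disagreements:**
- **Depth:** the camera put the tip 34–36 mm past my first estimate of the face. Contact put the face about 2.6 mm further in than that estimate, so the camera figure becomes 31–33 mm against the 30 mm found by touch. I trust the touch result.
- **Tip height:** the camera read 5–7 mm below mid-slot, but about 3 mm is the lowest it can physically be. I put both differences down to camera calibration.

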